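# Rinse the drained mug on the cup rinser and hold it up to the inspection camera

## Task

Take the upside-down mug off the drip tray, set it mouth-down and centred on the black star of the cup rinser and press the star right down, keeping it down for two seconds so that the inside is rinsed. Then lift the mug away and show its inside to the inspection camera: hold it still in the air with its mouth squarely facing the lens, centred, the rim about 10 cm in front of the glass. Finish while still holding the mug there; do not disturb the camera or the other things on the counter.

Things in the scene. Friction and masses are not known exactly. Their poses are not given: they have to be found in the camera images.
- mug: cream mug with a loop handle, standing upside down on the drip tray's wire grid; 64 mm across at the mouth, about 57 near the foot, 50 tall, 0.08 to 0.16 kg. Origin in the plane of the mouth, 13.8 mm from its centre on the handle side; z from mouth to foot (up as it stands); the handle points along -y, to 60 mm from the centre line. Grip the body along its x
- mug_mouth (a point): centre of the mug's mouth, in the plane of the rim; axes as the mug's (z from mouth to foot). The lower half of the body, from 5 to 30 mm from the mouth, is the part to grip (62 to 64 mm across)
- rinser_tray: fixed stainless drip tray, 170 mm (its x) by 420 mm (its y), 22 mm rim, wire grid with its top 16 mm above the counter; origin at the centre of its underside. The cup rinser is built in 140 mm from the centre along -y, on a steel collar 104 mm across and 23 mm high; the mug and a small glass stand on the rest of the grid, over 105 mm between centres, in either order
- star_top (a point): centre of the top of the rinser's black star, 80 mm across, where the cup's rim rests; top 46 mm above the counter at rest (a 5 mm jet nozzle in the middle goes inside the cup). z points up
- rinser_star (a joint): travel of the star, m: 0 at rest, 0.008 pushed right down; a spring pushes it back up, 3.5 N at rest and 9 N right down
- lens (a point): centre of the front glass of the inspection camera: a black head 84 mm across with a white ring light, in a yoke on a grey post, about 0.14 m above the counter. z points straight out of the lens; the head leans towards the robot's side and looks upwards, 0.45 to 0.75 rad between its line of sight and vertical. The head is stiff and fixed; do not push it
- camera_head (a joint): tilt of the camera head, rad: 0 looks straight up, growing as it leans towards the robot's side
- camera: foot and post of the inspection camera; origin at the centre of the underside of the foot; the head leans towards its -x
- small_glass: small clear drinking glass standing upright on the grid, 48 mm across, 61 mm tall; bystander; origin at the centre of its underside
- fork: steel fork lying on the counter, 200x27x14 mm; bystander; origin centre of underside
- spoon: steel spoon lying on the counter, 195x42x15 mm; bystander; origin centre of underside

How it is judged:
On the way:
1. the mug, upside down and centred on the star (within 15 mm), presses the star right down (at least 6 of its 8 mm) for 1.5 s (value of joint rinser_star above 0.006 m and contact force between mug and rinser_star above 2 N and horizontal distance between mug_mouth and star_top below 0.015 m and angle between mug_mouth's own z axis and vertical below 0.2 rad), for 1.5 s.
At the end, for the whole second after the job is handed in: the mug is held still by the fingers, touching neither camera nor tray: the centre of its mouth is 70 to 130 mm in front of the lens and within 25 mm sideways and up-down of its line of sight, the mouth faces the lens within 0.23 rad (13 degrees), and the star has sprung back up (z of mug_mouth in the frame of lens between 0.07 and 0.13 m and x of mug_mouth in the frame of lens between -0.025 and 0.025 m and y of mug_mouth in the frame of lens between -0.025 and 0.025 m and angle between the z axis of mug_mouth and the z axis of lens, either way round below 0.23 rad and angle between mug_mouth's own z axis and vertical below 1.3 rad and contact force between mug and the fingers above 1 N and linear speed of mug below 0.02 m/s and angular speed of mug below 0.15 rad/s and contact force between mug and camera below 0.2 N and contact force between mug and rinser_tray below 0.2 N and height (world z) of mug_mouth above 0.12 m and value of joint rinser_star below 0.002 m); the arm keeps its last pose, push and grip.
It fails at once if the camera is knocked out of place (5 mm at the lens) or the small glass is knocked over (distance of lens from where it was at the start of the episode above 0.005 m or angle between small_glass's own z axis and vertical above 0.5 rad).
It fails at once if a bystander is moved by more than 30 mm (distance of any of small_glass, fork, spoon from where it was at the start of the episode above 0.03 m).
It also fails if it takes over 43 s, if anything falls off the work surface, if the arm or the gripper's body presses on something with over 40 N, if the wrist force passes 120 N, or if a joint passes its speed limit or range.

## Robot

A 6-joint arm with a two-finger parallel gripper is mounted at the origin on a cart in front of the work surface, level with it; the furniture and walls round the work are solid. World frame = base frame: x ahead of the robot, y to its left, z up, the work surface at z = 0. Lengths are in m, angles in rad, forces in N, time in s.
With the tool pointing down it reaches from about 0.35 to 0.725 m from the base axis. Payload 4.3 kg.
Tool frame: the origin (TCP) lies on the centre line of the jaws, within the pads' length; the fingertips stand ctrl.tip_extent ahead of it and the grasp point (between the pads) is the TCP (ctrl.tip_extent is the distance from the TCP to the fingertips, in m); z points along the fingers, y is the line along which they close (so a half turn about z gives the same grasp; the last joint's range is limited). The gripper opens to 85 mm and grips with 20 to 120 N. Pads are 22 mm wide; open, the fingers measure 114 mm over their backs; the gripper's body (76 mm by 85 mm) begins 54 mm behind the grasp point. The pads swing forward as they close: fully open they stand 13 mm farther back than shut.
Start: joints at [1.049, 0.377, 0.081, 1.274, 0, 1.46], TCP at [0.23, 0.527, 0.25] pointing down, gripper open.
Joint ranges: [-2.72, 2.72], [-0.84, 1.66], [-1.02, 1.22], [-1.77, 2.12], [-1.37, 1.28], [-3.14, 3.14]. Speed limits (rad/s): [2.57, 2.57, 3.14, 3.14, 3.14, 3.14].

## Interface

Orientations are given as a 3x3 rotation matrix whose columns are the frame's x, y, z axes.
In Python, from cell import ctrl gives the robot as it stands.
- The arm moves only by the tool jog_arm, never from a script. Its arguments are lists of equal length, an entry for each row: "angular": the turn, a rotation vector about the tool's x, y, z in degrees, a list of three; "linear": the shift along the tool's x, y, z in m, a list of three; "claw": the closure, from -1 (fully open) to 1 (shut). A call has exactly 5 rows; each row is the pose to reach, as a shift and turn from the pose commanded when the call began, along the tool's axes at that moment; what a row does not reach only later rows make up. A row lasts 1/8 s, in which the tool goes at most 62.5 mm and 10.7 degrees, less where a joint would pass 70% of its speed; a pose out of reach is approached as far as the arm can. A call with a gripper value outside its range is refused whole. The fingers move at their own pace and stop on an object; the grip force is fixed at half the most. Time passes only in rows, so rows that repeat a pose let the fingers close, or fill a call up. It gives the time, the measured TCP pose, the force, the opening and the grip force at its end, in the units of the state.
- ctrl.sense(): the state, without advancing time (a new reading comes with each control period).
- ctrl.snapshot(name): name is "scene" or "top" or "wrist"; returns a dict with "image" (480x640x3 uint8, red, green, blue), "depth" (480x640 float32, m along the optical axis (not along the pixel's ray), 0 where there is no reading), "vfov" (degrees; the focal length in pixels is half the picture's height over the tangent of half this angle, whatever the lens; pixels are square), "cx", "cy" (the principal point, pixels), "D" ([k1, k2, p1, p2, k3] as OpenCV has them; the pictures are not rectified), "camera_from_world" (4x4, takes a point from world to camera coordinates). Camera axes: x right, y down, z forward; pixel columns grow to the right and rows downward; lengths in m; the calibration is good to about 2 mm. A picture is of the moment at which its call begins.
- ctrl.hand_in(): hands the job in; it is judged then, once.
The state is a dict: "clock": time; "joints": joint angles; "dq": joint speeds; "tau": joint torques, N m; "tcp_pos": TCP position; "eef_rot": TCP orientation; "contact_force": force on the tool from outside, world axes, zero at the start; "wrist_torque": the same for the moment, N m; "opening": finger opening in m; "grip_force": force on a finger pad.
Only numpy, scipy, OpenCV 4.12 (cv2) and the standard library are available. Lean on these libraries where they do the work, as an engineer would, in place of code of your own. Each camera call takes 0.05 s, during which the arm holds its last target. There are 200 camera calls.

## Working session

There is one attempt and no reset: what is moved stays moved. The work goes in short steps, Python scripts to look and compute and a tool call to move; the robot and the scene stay as the last step left them, time stands still between calls to the robot, and variables do not carry over. Pictures are saved under pics/ and viewed, at most 10 in all, crops included, and the job is handed in when it is done.

Besides the shell and the picture viewer there is one more tool, called after "Call:" as name(argument=value, ...), one argument or row to a line, values as JSON. jog_arm: Moves the arm, as the interface text tells. Its arguments: {"type":"object","properties":{"angular":{"type":"array","items":{"type":"array","items":{"type":"number"}}},"linear":{"type":"array","items":{"type":"array","items":{"type":"number"}}},"claw":{"type":"array","items":{"type":"number"}}},"required":["angular","linear","claw"]}

```bash
mkdir -p pics; cat > h.py <<'E'
import numpy as np, cv2
from cell import ctrl
def snap(n,f=None):
    s=ctrl.snapshot(n)
    if f: cv2.imwrite(f,s["image"][:,:,::-1])
    fl=240/np.tan(np.radians(s["vfov"])/2)
    s["K"]=np.array([[fl,0,s["cx"]],[0,fl,s["cy"]],[0,0,1]]); s["D"]=np.array(s["D"],float)
    return s
def cloud(s):
    v,u=np.mgrid[:480,:640]
    p=cv2.undistortPoints(np.stack([u,v],-1).reshape(-1,1,2).astype(float),s["K"],s["D"]).reshape(480,640,2)
    d=s["depth"]; P=np.dstack([p*d[...,None],d])
    T=np.linalg.inv(np.array(s["camera_from_world"])); W=P@T[:3,:3].T+T[:3,3]
    W[d==0]=np.nan
    return W
E
python3 - <<'E'
from h import *
for n in["scene","top"]:
    s=snap(n,f"pics/{n}0.png"); np.savez(f"{n}0.npz",W=cloud(s),im=s["image"]); print(n,np.linalg.inv(s["camera_from_world"])[:3].round(3).tolist())
s=ctrl.sense(); print({k:np.round(v,3).tolist() for k,v in s.items()},ctrl.tip_extent)
E
```

```text
scene [[0.493, -0.639, 0.591, -0.155], [-0.87, -0.351, 0.346, -0.449], [-0.014, -0.685, -0.729, 1.012]]
top [[-0.02, -0.987, 0.158, 0.398], [-1.0, 0.02, -0.002, -0.019], [-0.001, -0.158, -0.987, 1.31]]
{'clock': 0.1, 'joints': [1.049, 0.378, 0.08, 1.274, -0.0, 1.46], 'dq': [-0.0, -0.003, 0.003, 0.0, -0.0, -0.001], 'tau': [0.001, -46.469, 27.058, 0.012, -0.0, 0.0], 'tcp_pos': [0.23, 0.526, 0.249], 'eef_rot': [[-0.916, 0.4, -0.001], [0.4, 0.916, -0.002], [0.0, -0.002, -1.0]], 'contact_force': [0.374, 0.457, 0.401], 'wrist_torque': [-0.002, -0.025, 0.015], 'grip_force': 0.0, 'opening': 0.085} 0.019
```

View pics/scene0.png

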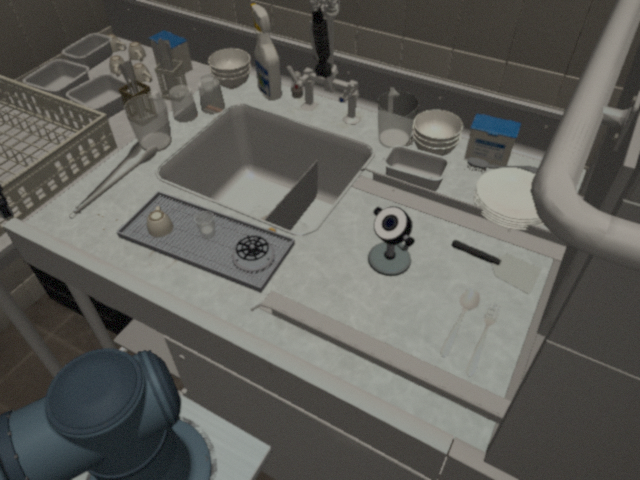

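View pics/top0.png

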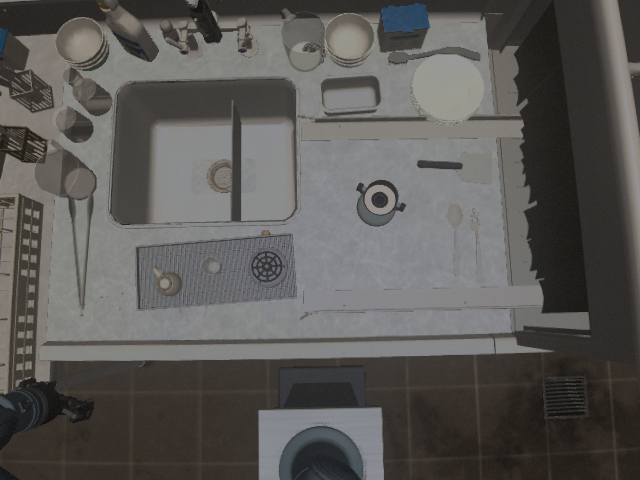

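Scene picture: mug at (160,222) with its handle towards (155,208), glass (206,225), star (252,248), camera head (392,223). In the top picture: mug (168,285) with handle towards (157,270), glass (212,267), star (268,265), lens ring (380,199).

```bash
python3 - <<'E'
from h import *
t=np.load("top0.npz");s=np.load("scene0.npz")
W=t["W"]
for n,(u,v) in dict(mug=(168,285),glass=(212,267),star=(268,265),lens=(380,199),foot=(368,218),tray=(200,300),tl=(138,249),tr=(293,236),bl=(140,308),br=(297,296)).items(): print(n,W[v,u].round(3))
c=W[285,168,:2]
A=np.concatenate([W.reshape(-1,3),s["W"].reshape(-1,3)]); C=np.concatenate([t["im"].reshape(-1,3),s["im"].reshape(-1,3)])
k=np.isfinite(A).all(1); src=np.r_[np.zeros(307200),np.ones(307200)][k]; A=A[k];C=C[k]
for sr in(0,1):
  m=(np.hypot(*(A[:,:2]-c).T)<.08)&(A[:,2]>.024)&(src==sr)
  p=A[m]; top=p[p[:,2]>.055]
  print("mug",sr,len(p),p.max(0).round(3),p.min(0).round(3),"topmean",top.mean(0).round(3),len(top))
  st=W[265,268]
  m=(np.hypot(*(A[:,:2]-st[:2]).T)<.06)&(A[:,2]>.036)&(src==sr); p=A[m]; print("star",len(p),p.mean(0).round(4),p.min(0).round(3),p.max(0).round(3))
  L=W[199,380]
  m=(np.hypot(*(A[:,:2]-L[:2]).T)<.09)&(A[:,2]>.09)&(src==sr);p=A[m]; col=C[m]
  w=col.min(1)>150; print("ring",w.sum(),p[w].mean(0).round(4),p[w].min(0).round(3),p[w].max(0).round(3))
  q=p[w]; q=q[np.abs(q-np.median(q,0)).max(1)<.05]; u_,S,V=np.linalg.svd(q-q.mean(0)); n=V[2]*np.sign(V[2][2]); print(" normal",n.round(3),"tilt",np.arccos(n[2]),S/np.sqrt(len(q)))
im=cv2.imread("pics/top0.png"); cr=cv2.resize(im[235:315,130:305],None,fx=4,fy=4,interpolation=2)
im2=cv2.imread("pics/scene0.png"); cr2=cv2.resize(im2[195:285,110:300],(700,332),interpolation=2)
c3=cv2.resize(im2[195:285,350:440],(330,270),interpolation=2)
o=np.zeros((600,800,3),np.uint8); a=cv2.resize(cr,(460,210)); o[:210,:460]=a; o[:270,465:795]=c3; o[270:600,:700]=cr2[:330]; cv2.imwrite("pics/crop.png",o)
E
```

```text
mug [0.472 0.379 0.059]
glass [0.519 0.272 0.031]
star [0.52  0.124 0.046]
lens [ 0.666 -0.16   0.141]
foot [ 0.644 -0.141  0.013]
tray [0.434 0.31  0.003]
tl [0.574 0.482 0.002]
tr [ 0.602  0.062 -0.003]
bl [0.415 0.471 0.002]
br [0.44  0.052 0.004]
mug 0 550 [0.522 0.434 0.071] [0.415 0.317 0.024] topmean [0.477 0.385 0.063] 260
star 446 [0.5169 0.1287 0.0449] [0.479 0.09  0.037] [0.556 0.169 0.053]<stdin>:16: RuntimeWarning: Mean of empty slice.
  ret = um.true_divide(
Traceback (most recent call last):
ValueError: zero-size array to reduction operation minimum which has no identity
```

```bash
python3 - <<'E'
from h import *
for nm in("top","scene"):
  f=np.load(nm+"0.npz");A=f["W"].reshape(-1,3);C=f["im"].reshape(-1,3).min(1)
  k=np.isfinite(A).all(1);A=A[k];C=C[k]
  for n,c,r,z0,z1 in(("mugtop",(.477,.385),.08,.058,.075),("mugbody",(.477,.385),.08,.03,.055),("glass",(.519,.272),.05,.03,.09),("star",(.517,.128),.06,.040,.05)):
    p=A[(np.hypot(*(A[:,:2]-c).T)<r)&(A[:,2]>z0)&(A[:,2]<z1)]; print(nm,n,len(p),*[np.percentile(p,q,axis=0).round(3) for q in(2,50,98)])
  m=(np.hypot(*(A[:,:2]-[.666,-.16]).T)<.1)&(A[:,2]>.08);p=A[m];b=C[m]; print("head",len(p),np.percentile(b,[10,50,80,95]),p.max(0).round(3),p.min(0).round(3))
  q=p[b>np.percentile(b,95)*.7]
  for i in range(4):
    c=np.median(q,0);V=np.linalg.svd(q-c)[2] if i==0 else V
    n=V[2]*np.sign(V[2][2]); d=np.abs((q-c)@n); q=q[d<[.02,.012,.008,.006][i]]; V=np.linalg.svd(q-q.mean(0))[2]
  n=V[2]*np.sign(V[2][2]); pr=(q-q.mean(0))@V[:2].T
  print(" ring",len(q),q.mean(0).round(4),"mid",(q.mean(0)+((pr.max(0)+pr.min(0))/2)@V[:2]).round(4),"ext",np.ptp(pr,0).round(3),"n",n.round(3),"tilt",np.arccos(n[2]).round(3))
im=cv2.imread("pics/top0.png"); im2=cv2.imread("pics/scene0.png")
o=np.zeros((600,800,3),np.uint8); o[:210,:460]=cv2.resize(im[235:315,130:305],(460,210)); o[:270,465:795]=cv2.resize(im2[195:285,350:440],(330,270)); o[270:600,:700]=cv2.resize(im2[195:285,110:300],(700,330)); cv2.imwrite("pics/crop.png",o)
E
```

```text
top mugtop 231 [0.457 0.367 0.059] [0.477 0.385 0.063] [0.495 0.406 0.07 ]
top mugbody 210 [0.45  0.357 0.032] [0.483 0.373 0.046] [0.517 0.421 0.054]
top glass 251 [0.497 0.246 0.03 ] [0.521 0.275 0.056] [0.54  0.288 0.08 ]
top star 410 [0.481 0.091 0.04 ] [0.517 0.129 0.045] [0.554 0.166 0.049]
head 1123 [ 49.  86. 140. 141.] [ 0.717 -0.103  0.161] [ 0.632 -0.223  0.08 ]
 ring 494 [ 0.667  -0.1595  0.1365] mid [ 0.6667 -0.1585  0.136 ] ext [0.075 0.076] n [-0.493  0.251  0.833] tilt 0.587
scene mugtop 199 [0.454 0.368 0.059] [0.474 0.386 0.064] [0.494 0.405 0.069]
scene mugbody 250 [0.446 0.359 0.031] [0.462 0.37  0.044] [0.513 0.419 0.055]
scene glass 417 [0.496 0.248 0.032] [0.516 0.269 0.061] [0.54  0.293 0.08 ]
scene star 437 [0.48  0.092 0.041] [0.516 0.128 0.045] [0.553 0.166 0.05 ]
head 1314 [ 14.  96. 157. 159.] [ 0.71  -0.102  0.16 ] [ 0.629 -0.222  0.081]
 ring 581 [ 0.6663 -0.1564  0.1368] mid [ 0.6669 -0.1549  0.1367] ext [0.082 0.076] n [-0.496  0.269  0.826] tilt 0.599
```

View pics/crop.png

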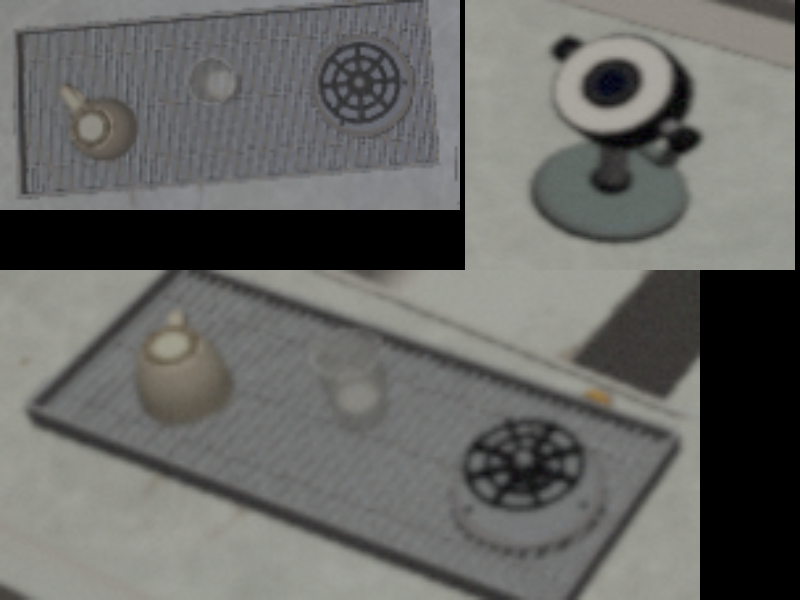

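Crop: the mug's handle points up-left in the top view (+x,+y, about 45°). The star is clear, and the lens ring faces the robot and upwards. Estimates: mug centre (.477,.387), star (.517,.128), ring centre (.667,-.157,.137), normal (-.495,.26,.83).

```bash
cat >> h.py <<'E'
from scipy.spatial.transform import Rotation as R
def rot(y,z=(0,0,-1)):
    z=np.array(z,float);z/=np.linalg.norm(z);y=np.array(y,float);y-=z*(y@z);y/=np.linalg.norm(y)
    return np.c_[np.cross(y,z),y,z]
def go(p,Rt=None):
    s=ctrl.sense();R0=np.array(s["eef_rot"]);Rt=R0 if Rt is None else Rt
    print("lin",(R0.T@(np.array(p)-s["tcp_pos"])).round(4).tolist(),"ang",np.degrees(R.from_matrix(R0.T@Rt).as_rotvec()).round(2).tolist(),"t",round(s["clock"],2),"tcp",np.round(s["tcp_pos"],4),"f",np.round(s["contact_force"],1),"joints",np.round(s["joints"],2))
E
python3 -c "
from h import *
go([.477,.387,.16],rot([-.7,.71,0]))"
```

```text
lin [-0.2823, -0.0287, 0.0895] ang [-0.09, -0.07, -68.19] t 0.1 tcp [0.2299 0.5264 0.2495] f [0.4 0.5 0.4] joints [ 1.05  0.38  0.08  1.27 -0.    1.46]
```

Call:
jog_arm(
  linear=[
    [-0.055, -0.006, 0.018],
    [-0.11, -0.012, 0.036],
    [-0.17, -0.018, 0.054],
    [-0.225, -0.024, 0.072],
    [-0.282, -0.029, 0.0895],
  ],
  angular=[
    [0, 0, -10.5],
    [0, 0, -21],
    [0, 0, -31.5],
    [0, 0, -42],
    [0, 0, -52],
  ],
  claw=[-1, -1, -1, -1, -1],
)

```text
clock: 0.72
tcp_pos: [0.4773, 0.3867, 0.1601]
eef_rot: [[-0.877, -0.48, -0.001], [-0.48, 0.877, -0.0], [0.001, 0.0, -1.0]]
contact_force: [-0.7, 0.4, 0.2]
opening: 0.0854
grip_force: 0.0
```

Call:
jog_arm(
  linear=[
    [0, 0, 0],
    [0, 0, 0],
    [0, 0, 0],
    [0, 0, 0],
    [0, 0, 0],
  ],
  angular=[
    [0, 0, -8],
    [0, 0, -16],
    [0, 0, -16],
    [0, 0, -16],
    [0, 0, -16],
  ],
  claw=[-1, -1, -1, -1, -1],
)

```text
clock: 1.35
tcp_pos: [0.476, 0.3881, 0.1611]
eef_rot: [[-0.716, -0.698, 0.0], [-0.698, 0.716, 0.0], [-0.0, 0.0, -1.0]]
contact_force: [0.0, -0.2, -0.3]
opening: 0.0855
grip_force: 0.0
```

```bash
python3 - <<'E'
from h import *
s=snap("wrist","pics/w1.png");W=cloud(s); go([.477,.387,.044],rot([-.7,.71,0]))
A=W.reshape(-1,3);A=A[np.isfinite(A).all(1)]
for z0,z1 in((.062,.07),(.03,.06),(.02,.03)):
  p=A[(np.hypot(*(A[:,:2]-[.477,.387]).T)<.08)&(A[:,2]>z0)&(A[:,2]<z1)];print(len(p),*[np.percentile(p,q,axis=0).round(4) for q in(1,50,99)])
np.savez("w1.npz",W=W)
E
```

```text
lin [0.0001, -0.0015, 0.1171] ang [0.0, 0.01, -0.29] t 1.4 tcp [0.476  0.3881 0.1611] f [-0.3 -0.5 -0.5] joints [ 0.58  0.49  0.03  1.1   0.   -0.19]
2808 [0.4567 0.369  0.0621] [0.4755 0.3878 0.0639] [0.4952 0.4075 0.0671]
2851 [0.4464 0.3584 0.0309] [0.4658 0.3777 0.0498] [0.5157 0.4238 0.0598]
1177 [0.412  0.3313 0.0205] [0.418  0.3741 0.0242] [0.4857 0.4336 0.0297]
```

View pics/w1.png

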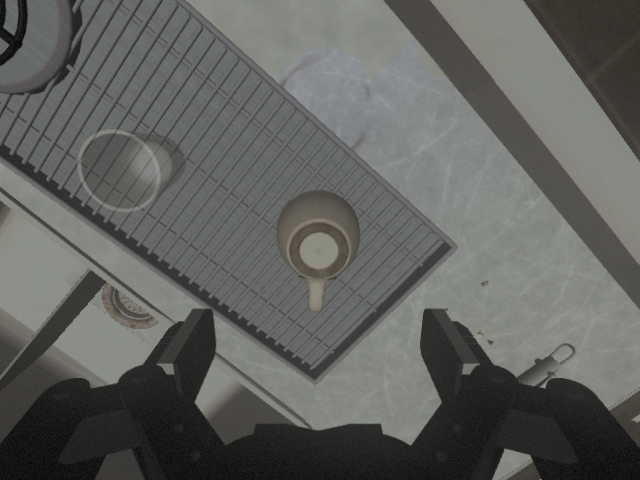

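The wrist view shows the foot at (320,250), midway between the fingers (about 208 and 428), with the handle pointing straight down to (316,308). The grasp is aligned, so I'm descending.

Call:
jog_arm(
  linear=[
    [0, 0, 0.03],
    [0, 0, 0.06],
    [0, 0, 0.085],
    [0, 0, 0.105],
    [0, 0, 0.117],
  ],
  angular=[
    [0, 0, 0],
    [0, 0, 0],
    [0, 0, 0],
    [0, 0, 0],
    [0, 0, 0],
  ],
  claw=[-1, -1, -1, -1, -1],
)

```text
clock: 2.02
tcp_pos: [0.4756, 0.3877, 0.043]
eef_rot: [[-0.716, -0.699, -0.001], [-0.699, 0.716, -0.001], [0.001, 0.0, -1.0]]
contact_force: [0.6, 0.5, -0.1]
opening: 0.0854
grip_force: 0.0
```

Call:
jog_arm(
  linear=[
    [0, 0, 0],
    [0, 0, 0],
    [0, 0, 0],
    [0, 0, 0],
    [0, 0, 0],
  ],
  angular=[
    [0, 0, 0],
    [0, 0, 0],
    [0, 0, 0],
    [0, 0, 0],
    [0, 0, 0],
  ],
  claw=[-1, 0, 1, 1, 1],
)

```text
clock: 2.65
tcp_pos: [0.4771, 0.3887, 0.0461]
eef_rot: [[-0.715, -0.699, 0.002], [-0.699, 0.715, 0.002], [-0.003, -0.0, -1.0]]
contact_force: [-1.1, -1.0, 5.6]
opening: 0.0567
grip_force: 63.0
```

Call:
jog_arm(
  linear=[
    [0, 0, 0],
    [0, 0, 0],
    [0, 0, 0],
    [0, 0, 0],
    [0, 0, 0],
  ],
  angular=[
    [0, 0, 0],
    [0, 0, 0],
    [0, 0, 0],
    [0, 0, 0],
    [0, 0, 0],
  ],
  claw=[1, 1, 1, 1, 1],
)

```text
clock: 3.28
tcp_pos: [0.4771, 0.3887, 0.0461]
eef_rot: [[-0.715, -0.699, 0.002], [-0.699, 0.715, 0.002], [-0.003, -0.0, -1.0]]
contact_force: [-0.5, -0.7, 6.3]
opening: 0.0568
grip_force: 63.0
```

```bash
python3 - <<'E'
from h import *
s=snap("wrist","pics/w2.png");W=cloud(s)
sc=snap("scene");V=cloud(sc);A=V.reshape(-1,3)
for nm,A in(("wr",W.reshape(-1,3)),("sc",V.reshape(-1,3))):
  A=A[np.isfinite(A).all(1)]
  p=A[(np.hypot(*(A[:,:2]-[.477,.387]).T)<.028)&(A[:,2]>.05)&(A[:,2]<.075)];print(nm,len(p),*[np.percentile(p,q,axis=0).round(4) for q in(1,50,99)])
im=cv2.imread("pics/w2.png");o=np.hstack([cv2.resize(im,(480,360)),cv2.resize(sc["image"][170:260,110:190,::-1],(320,360))]);cv2.imwrite("pics/c2.png",o)
E
```

```text
wr 14168 [0.4518 0.3632 0.0505] [0.472  0.3829 0.063 ] [0.497  0.4062 0.0669]
sc 281 [0.4506 0.3633 0.0503] [0.4718 0.3814 0.0625] [0.4971 0.4058 0.0697]
```

View pics/c2.png

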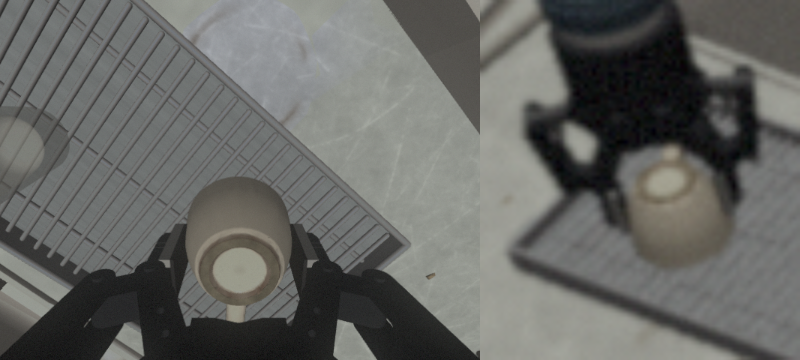

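```bash
python3 - <<'E'
from h import *
s=snap("wrist");W=cloud(s);T=np.array(s["camera_from_world"])
A=W.reshape(-1,3);A=A[np.isfinite(A).all(1)]
p=A[(np.hypot(*(A[:,:2]-[.477,.387]).T)<.04)&(A[:,2]>.0635)&(A[:,2]<.072)];print(len(p),p.mean(0),p.max(0),p.min(0))
e=np.array(ctrl.sense()["eef_rot"]);t=ctrl.sense()["tcp_pos"]
for z in range(18,68,6):
  q=A[(np.hypot(*(A[:,:2]-[.477,.387]).T)<.09)&(abs(A[:,2]-z/1e3)<.003)]; l=(q-t)@e; l=l[(abs(l[:,1])<.03)]; print(z,len(l),np.percentile(l,[1,99],axis=0).round(4)[:,:2].tolist())
P=np.array([t+e@np.array(v) for v in([0,0,0],[0,.0284,0],[0,-.0284,0],[0,.0284,.019],[0,-.0284,.019])])
print(cv2.projectPoints(P,cv2.Rodrigues(T[:3,:3])[0],T[:3,3],s["K"],s["D"])[0].reshape(-1,2).round())
E
```

```text
6997 [0.47541686 0.38697542 0.06586882] [0.50626445 0.4169556  0.07199617] [0.44274782 0.35251207 0.06350134]
18 5677 [[-0.0757, -0.0296], [0.0873, 0.0293]]
24 2290 [[0.0146, -0.0273], [0.0902, 0.0291]]
30 761 [[0.0111, -0.0287], [0.0316, 0.0276]]
36 1104 [[0.0098, -0.0288], [0.031, 0.0289]]
42 1584 [[-0.0102, -0.0292], [0.0299, 0.0291]]
48 2667 [[-0.0448, -0.029], [0.0283, 0.0286]]
54 2768 [[-0.0376, -0.0291], [0.0263, 0.0288]]
60 5109 [[-0.0115, -0.029], [0.0234, 0.0286]]
66 7483 [[-0.0165, -0.029], [0.0193, 0.0287]]
[[318. 334.]
 [390. 334.]
 [247. 334.]
 [382. 310.]
 [254. 310.]]
```

View pics/w2.png

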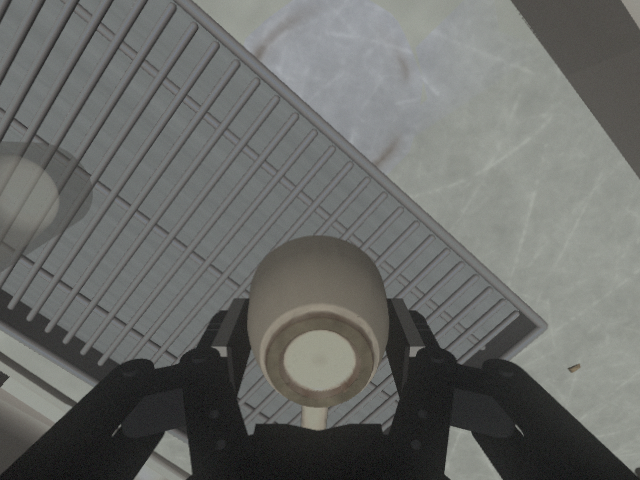

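The mug is upright, centred between the pads and gripped at 63 N. Lifting.

Call:
jog_arm(
  linear=[
    [0, 0, -0.01],
    [0, 0, -0.03],
    [0, 0, -0.055],
    [0, 0, -0.08],
    [0, 0, -0.1],
  ],
  angular=[
    [0, 0, 0],
    [0, 0, 0],
    [0, 0, 0],
    [0, 0, 0],
    [0, 0, 0],
  ],
  claw=[1, 1, 1, 1, 1],
)

```text
clock: 4.05
tcp_pos: [0.4767, 0.3882, 0.1461]
eef_rot: [[-0.715, -0.699, 0.002], [-0.699, 0.715, 0.001], [-0.002, -0.0, -1.0]]
contact_force: [0.7, 0.6, -0.8]
opening: 0.057
grip_force: 63.6
```

```bash
cat >> h.py <<'E'
def mugcheck():
    e=np.array(ctrl.sense()["eef_rot"]);t=ctrl.sense()["tcp_pos"]
    for n in("wrist","scene"):
        A=cloud(snap(n)).reshape(-1,3);A=A[np.isfinite(A).all(1)]; l=(A-t)@e
        l=l[(abs(l[:,0])<.045)&(abs(l[:,1])<.024)&(l[:,2]>-.045)&(l[:,2]<.06)]
        for z in range(-30,45,6):
            q=l[abs(l[:,2]-z/1e3)<.003]
            if len(q)>5: print(n,z,len(q),np.percentile(q[:,0],[1,99]).round(4),end="; ")
        print()
E
python3 -c "
from h import *
mugcheck(); s=ctrl.sense(); print(s['opening'],s['grip_force'],s['contact_force']); go([.517,.128,.15])"
```

```text
wrist -24 21 [-0.0147  0.0176]; wrist -18 9765 [-0.0165  0.0209]; wrist -12 2318 [-0.0049  0.0246]; wrist -6 2268 [-0.0438  0.0269]; wrist 0 1570 [-0.0441  0.0292]; wrist 6 1009 [0.0171 0.0303]; wrist 12 823 [0.019  0.0312]; wrist 18 643 [0.0201 0.0319]; wrist 24 566 [0.0211 0.0324]; wrist 30 142 [0.0215 0.0323]; 
scene -24 94 [-0.0168  0.0238]; scene -18 117 [-0.0162  0.0241]; scene -12 63 [-0.01    0.0272]; scene -6 58 [-0.0436  0.0291]; scene 0 53 [0.0105 0.0316]; scene 6 53 [0.0109 0.0315]; scene 12 47 [0.0152 0.032 ]; scene 18 39 [0.0186 0.0325]; scene 24 32 [0.0166 0.0311]; 
0.05710791856007036 63.60990129858692 [ 0.70150603 -0.05509895 -0.28792931]
lin [0.1545, -0.2141, -0.0031] ang [0.0, 0.0, 0.0] t 4.15 tcp [0.478  0.3891 0.1475] f [ 0.7 -0.1 -0.3] joints [ 0.58  0.5   0.    1.07  0.   -0.19]
```

Call:
jog_arm(
  linear=[
    [0.03, -0.042, 0],
    [0.062, -0.086, 0],
    [0.094, -0.13, 0],
    [0.126, -0.174, 0],
    [0.1545, -0.214, 0],
  ],
  angular=[
    [0, 0, 0],
    [0, 0, 0],
    [0, 0, 0],
    [0, 0, 0],
    [0, 0, 0],
  ],
  claw=[1, 1, 1, 1, 1],
)

```text
clock: 4.78
tcp_pos: [0.5148, 0.125, 0.1435]
eef_rot: [[-0.716, -0.698, -0.001], [-0.698, 0.716, -0.0], [0.001, 0.0, -1.0]]
contact_force: [0.6, 0.6, -0.5]
opening: 0.0569
grip_force: 63.6
```

Call:
jog_arm(
  linear=[
    [0, 0, 0.01],
    [0, 0, 0.025],
    [0, 0, 0.04],
    [0, 0, 0.045],
    [0, 0, 0.045],
  ],
  angular=[
    [0, 0, 0],
    [0, 0, 0],
    [0, 0, 0],
    [0, 0, 0],
    [0, 0, 0],
  ],
  claw=[1, 1, 1, 1, 1],
)

```text
clock: 5.4
tcp_pos: [0.5145, 0.1276, 0.0984]
eef_rot: [[-0.715, -0.7, -0.001], [-0.7, 0.715, -0.0], [0.001, 0.001, -1.0]]
contact_force: [0.5, 0.4, -1.1]
opening: 0.0569
grip_force: 63.7
```

```bash
python3 - <<'E'
from h import *
e=np.array(ctrl.sense()["eef_rot"])
for n in("scene","top","wrist"):
  A=cloud(snap(n,"pics/s3.png" if n=="scene" else None)).reshape(-1,3);A=A[np.isfinite(A).all(1)]
  p=A[(np.hypot(*(A[:,:2]-[.517,.128]).T)<.06)&(A[:,2]>.040)&(A[:,2]<.050)]; print(n,len(p),np.percentile(p,[1,50,99],axis=0).round(4).tolist())
go([.517,.1285,.065]);mugcheck()
E
```

```text
scene 209 [[0.4769, 0.0902, 0.0406], [0.4982, 0.1144, 0.0452], [0.5478, 0.1673, 0.0496]]
top 52 [[0.4787, 0.0901, 0.0407], [0.4951, 0.0982, 0.0442], [0.5389, 0.128, 0.0491]]
wrist 2526 [[0.4771, 0.0904, 0.0409], [0.492, 0.1074, 0.0439], [0.544, 0.161, 0.0473]]
lin [-0.0018, -0.0, 0.0346] ang [0.0, 0.0, 0.0] t 5.55 tcp [0.5157 0.1273 0.0996] f [-0.5 -0.  -0.7] joints [ 0.12  0.38 -0.32  0.87  0.   -0.65]
wrist -24 32 [-0.0144  0.0176]; wrist -18 9722 [-0.0166  0.021 ]; wrist -12 2360 [-0.0048  0.0245]; wrist -6 2266 [-0.0437  0.027 ]; wrist 0 1547 [-0.0442  0.0291]; wrist 6 1025 [0.0171 0.0304]; wrist 12 819 [0.0192 0.0312]; wrist 18 642 [0.0202 0.0318]; wrist 24 586 [0.0211 0.0324]; wrist 30 117 [0.0208 0.0324]; 
scene -24 34 [-0.0154  0.0192]; scene -18 174 [-0.0161  0.0241]; scene -12 66 [-0.0149  0.0253]; scene -6 70 [-0.0425  0.0284]; scene 0 49 [-0.0425  0.0305]; scene 6 48 [0.0163 0.0309]; scene 12 39 [0.0127 0.0325]; scene 18 49 [0.0193 0.0344]; scene 24 32 [0.0188 0.0325]; scene 30 6 [0.0194 0.027 ];
```

Call:
jog_arm(
  linear=[
    [-0.002, 0, 0.01],
    [-0.002, 0, 0.018],
    [-0.002, 0, 0.024],
    [-0.002, 0, 0.028],
    [-0.002, 0, 0.032],
  ],
  angular=[
    [0, 0, 0],
    [0, 0, 0],
    [0, 0, 0],
    [0, 0, 0],
    [0, 0, 0],
  ],
  claw=[1, 1, 1, 1, 1],
)

```text
clock: 6.28
tcp_pos: [0.5162, 0.1282, 0.0677]
eef_rot: [[-0.715, -0.699, -0.0], [-0.699, 0.715, -0.0], [0.0, 0.0, -1.0]]
contact_force: [-10.9, -1.9, 34.6]
opening: 0.0568
grip_force: 69.0
```

Call:
jog_arm(
  linear=[
    [0, 0, 0.002],
    [0, 0, 0.004],
    [0, 0, 0.004],
    [0, 0, 0.004],
    [0, 0, 0.004],
  ],
  angular=[
    [0, 0, 0],
    [0, 0, 0],
    [0, 0, 0],
    [0, 0, 0],
    [0, 0, 0],
  ],
  claw=[1, 1, 1, 1, 1],
)

```text
clock: 6.9
tcp_pos: [0.5163, 0.1282, 0.0676]
eef_rot: [[-0.715, -0.699, 0.001], [-0.699, 0.715, 0.0], [-0.001, -0.001, -1.0]]
contact_force: [-15.2, -4.0, 38.3]
opening: 0.0571
grip_force: 69.7
```

Call:
jog_arm(
  linear=[
    [0, 0, -0.002],
    [0, 0, -0.002],
    [0, 0, -0.002],
    [0, 0, -0.002],
    [0, 0, -0.002],
  ],
  angular=[
    [0, 0, 0],
    [0, 0, 0],
    [0, 0, 0],
    [0, 0, 0],
    [0, 0, 0],
  ],
  claw=[1, 1, 1, 1, 1],
)

```text
clock: 7.52
tcp_pos: [0.5162, 0.1282, 0.0678]
eef_rot: [[-0.715, -0.699, 0.001], [-0.699, 0.715, 0.0], [-0.0, -0.0, -1.0]]
contact_force: [-9.3, -2.0, 24.7]
opening: 0.0568
grip_force: 67.5
```

Call:
jog_arm(
  linear=[
    [0, 0, 0],
    [0, 0, 0],
    [0, 0, 0],
    [0, 0, 0],
    [0, 0, 0],
  ],
  angular=[
    [0, 0, 0],
    [0, 0, 0],
    [0, 0, 0],
    [0, 0, 0],
    [0, 0, 0],
  ],
  claw=[1, 1, 1, 1, 1],
)

```text
clock: 8.15
tcp_pos: [0.5162, 0.1283, 0.0678]
eef_rot: [[-0.715, -0.699, 0.001], [-0.699, 0.715, 0.0], [-0.0, -0.0, -1.0]]
contact_force: [-10.4, -1.7, 24.6]
opening: 0.0569
grip_force: 67.5
```

```bash
python3 - <<'E'
from h import *
mugcheck()
s=snap("scene");V=cloud(s);A=V.reshape(-1,3);A=A[np.isfinite(A).all(1)]
p=A[(np.hypot(*(A[:,:2]-[.517,.128]).T)<.05)&(A[:,2]>.030)&(A[:,2]<.050)]; print(np.histogram(p[:,2],bins=np.arange(.03,.051,.002)))
o=np.hstack([cv2.resize(s["image"][195:285,205:305,::-1],(400,360),interpolation=2),cv2.resize(snap("wrist")["image"][:,:,::-1],(400,360))]);cv2.imwrite("pics/c4.png",o)
E
```

```text
wrist -24 62 [-0.0152  0.0172]; wrist -18 9807 [-0.0162  0.0212]; wrist -12 2325 [-0.0045  0.0249]; wrist -6 2287 [-0.0439  0.0272]; wrist 0 1529 [-0.0436  0.0292]; wrist 6 1013 [0.017  0.0305]; wrist 12 802 [0.0192 0.0314]; wrist 18 636 [0.02   0.0319]; wrist 24 581 [0.021  0.0323]; wrist 30 1130 [0.0225 0.0384]; wrist 36 275 [0.0221 0.0386]; wrist 42 1994 [0.0215 0.0444]; 
scene -24 41 [-0.0164  0.0223]; scene -18 162 [-0.0178  0.0246]; scene -12 61 [-0.0083  0.0269]; scene -6 71 [-0.0398  0.0297]; scene 0 48 [0.0147 0.032 ]; scene 6 50 [0.014  0.0324]; scene 12 34 [0.0158 0.0322]; scene 18 36 [0.0192 0.0322]; scene 24 37 [0.0191 0.0328]; scene 30 43 [0.0208 0.0393]; scene 36 11 [0.0191 0.0381]; scene 42 111 [0.0147 0.0445]; 
(array([ 4, 15, 31, 36, 29, 16, 20, 14, 15, 17]), array([0.03 , 0.032, 0.034, 0.036, 0.038, 0.04 , 0.042, 0.044, 0.046,
       0.048, 0.05 ]))
```

View pics/c4.png

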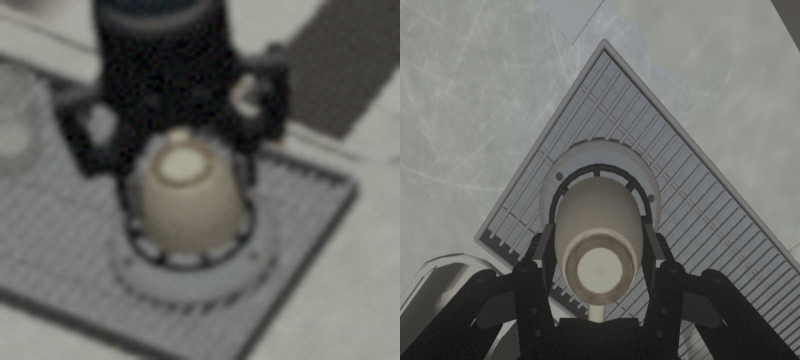

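Call:
jog_arm(
  linear=[
    [0, 0, 0],
    [0, 0, 0],
    [0, 0, 0],
    [0, 0, 0],
    [0, 0, 0],
  ],
  angular=[
    [0, 0, 0],
    [0, 0, 0],
    [0, 0, 0],
    [0, 0, 0],
    [0, 0, 0],
  ],
  claw=[1, 1, 1, 1, 1],
)

```text
clock: 8.98
tcp_pos: [0.5162, 0.1282, 0.0678]
eef_rot: [[-0.715, -0.699, 0.001], [-0.699, 0.715, 0.0], [-0.0, -0.0, -1.0]]
contact_force: [-9.4, -1.4, 23.8]
opening: 0.0567
grip_force: 67.5
```

```bash
python3 - <<'E'
from h import *
s=snap("wrist");W=cloud(s);st=ctrl.sense();e=np.array(st["eef_rot"]);l=(W-st["tcp_pos"])@e
print(ctrl.tip_extent,st["clock"])
d=s["image"].max(2)<70
m=(abs(l[...,1])>.030)&(abs(l[...,1])<.05)&(abs(l[...,0])<.014)&d
for z in range(-30,45,5):
  q=l[m&(abs(l[...,2]-z/1e3)<.0025)]; print(z,len(q), np.percentile(q,[2,50,98],axis=0).round(3)[:,:2].tolist() if len(q)>3 else "")
E
```

```text
0.019 9.025
-30 1126 [[0.006, -0.049], [0.011, -0.03], [0.013, 0.049]]
-25 335 [[-0.001, -0.04], [0.011, -0.03], [0.012, 0.041]]
-20 273 [[0.006, -0.036], [0.01, -0.03], [0.011, 0.039]]
-15 460 [[0.006, -0.042], [0.01, -0.03], [0.011, 0.041]]
-10 408 [[0.006, -0.042], [0.01, 0.03], [0.011, 0.041]]
-5 372 [[0.006, -0.042], [0.01, -0.031], [0.011, 0.041]]
0 349 [[0.006, -0.042], [0.007, 0.03], [0.011, 0.041]]
5 246 [[0.006, -0.041], [0.01, -0.03], [0.011, 0.04]]
10 82 [[0.01, -0.035], [0.01, -0.0], [0.011, 0.035]]
15 1 
20 0 
25 0 
30 397 [[0.0, -0.038], [0.005, 0.035], [0.014, 0.04]]
35 207 [[-0.001, -0.039], [0.007, -0.032], [0.014, 0.04]]
40 3
```

The fingertips sit at +12 mm and the rim at +30 mm, so the mug itself has held the star down, for 2.7 s. Lifting.

Call:
jog_arm(
  linear=[
    [0, 0, -0.01],
    [0, 0, -0.04],
    [0, 0, -0.09],
    [0, 0, -0.14],
    [0, 0, -0.18],
  ],
  angular=[
    [0, 0, 0],
    [0, 0, 0],
    [0, 0, 0],
    [0, 0, 0],
    [0, 0, 0],
  ],
  claw=[1, 1, 1, 1, 1],
)

```text
clock: 9.65
tcp_pos: [0.5171, 0.1284, 0.2471]
eef_rot: [[-0.715, -0.699, 0.002], [-0.699, 0.715, 0.0], [-0.002, -0.001, -1.0]]
contact_force: [0.9, -0.3, -0.6]
opening: 0.057
grip_force: 63.7
```

```bash
cat >> h.py <<'E'
L=np.array([.6668,-.157,.1365]);n=np.array([-.495,.26,.829]);n/=np.linalg.norm(n)
def minrot():
    R0=np.array(ctrl.sense()["eef_rot"]);return R.align_vectors([-n],[R0[:,2]])[0].as_matrix()@R0 if 0 else rotmin(R0)
def rotmin(R0):
    a=R0[:,2];b=-n;v=np.cross(a,b);s=np.linalg.norm(v)
    return R.from_rotvec(v/s*np.arctan2(s,a@b)).as_matrix()@R0 if s>1e-6 else R0
E
python3 -c "
from h import *
go(L+.131*n,minrot()); print(L+.131*n)"
```

```text
lin [0.1149, -0.2391, 0.002] ang [32.27, -10.4, -0.0] t 9.65 tcp [0.5171 0.1284 0.2471] f [ 0.9 -0.3 -0.6] joints [ 0.12  0.29 -0.05  1.23  0.   -0.65]
[ 0.60195065 -0.12293772  0.24510628]
```

Call:
jog_arm(
  linear=[
    [0.018, -0.038, 0],
    [0.04, -0.083, 0],
    [0.062, -0.129, 0],
    [0.08, -0.168, 0],
    [0.094, -0.196, 0.001],
  ],
  angular=[
    [6.5, -2.1, 0],
    [13, -4.2, 0],
    [19.5, -6.3, 0],
    [26, -8.4, 0],
    [32.3, -10.4, 0],
  ],
  claw=[1, 1, 1, 1, 1],
)

```text
clock: 10.28
tcp_pos: [0.5867, -0.0793, 0.2445]
eef_rot: [[-0.669, -0.552, 0.497], [-0.723, 0.639, -0.263], [-0.173, -0.535, -0.827]]
contact_force: [0.3, -0.5, -1.5]
opening: 0.057
grip_force: 63.7
```

```bash
python3 -c "
from h import *
go(L+.131*n,minrot())"
```

```text
lin [0.0212, -0.0367, 0.0186] ang [-0.21, -0.03, 0.0] t 10.28 tcp [ 0.5867 -0.0793  0.2445] f [ 0.3 -0.5 -1.5] joints [-0.15  0.01 -0.59  0.4  -0.19 -0.98]
```

Call:
jog_arm(
  linear=[
    [0.005, -0.009, 0.004],
    [0.01, -0.018, 0.009],
    [0.016, -0.027, 0.014],
    [0.021, -0.0367, 0.0186],
    [0.021, -0.0367, 0.0186],
  ],
  angular=[
    [0, 0, 0],
    [0, 0, 0],
    [0, 0, 0],
    [0, 0, 0],
    [0, 0, 0],
  ],
  claw=[1, 1, 1, 1, 1],
)

```text
clock: 10.9
tcp_pos: [0.6029, -0.122, 0.2452]
eef_rot: [[-0.67, -0.554, 0.494], [-0.722, 0.64, -0.261], [-0.172, -0.532, -0.829]]
contact_force: [0.6, -0.2, -1.5]
opening: 0.0568
grip_force: 63.7
```

```bash
python3 - <<'E'
from h import *
go(L+.131*n,minrot());mugcheck()
s=snap("scene");w=snap("wrist")
for v in(s,w):
  A=cloud(v).reshape(-1,3);b=v["image"].reshape(-1,3).min(1);A_=np.hypot(*(A[:,:2]-[.667,-.157]).T)<.06
  m=A_&(A[:,2]>.11)&(A[:,2]<.165)&(abs((A-L)@n)<.008)&(b>100);q=A[m];print("ring",len(q),q.mean(0) if len(q) else "", np.linalg.svd(q-q.mean(0),full_matrices=False)[2][2] if len(q)>9 else "")
o=np.hstack([cv2.resize(s["image"][150:290,330:470,::-1],(400,400),interpolation=2),cv2.resize(w["image"][:,:,::-1],(400,400))]);cv2.imwrite("pics/c5.png",o)
E
```

```text
lin [0.0013, -0.0, -0.0001] ang [-0.0, -0.07, -0.0] t 10.9 tcp [ 0.6029 -0.122   0.2452] f [ 0.6 -0.2 -1.5] joints [-0.24  0.04 -0.55  0.4  -0.14 -1.05]
wrist -24 7 [-0.0114  0.0148]; wrist -18 9585 [-0.0165  0.0207]; wrist -12 2390 [-0.0059  0.0244]; wrist -6 2306 [-0.0437  0.0268]; wrist 0 1588 [-0.044   0.0288]; wrist 6 1038 [0.017  0.0302]; wrist 12 846 [0.0187 0.0312]; wrist 18 634 [0.02   0.0317]; wrist 24 582 [0.0207 0.0322]; wrist 30 157 [0.0219 0.0324]; 
scene -24 33 [-0.0127  0.0192]; scene -18 223 [-0.016   0.0209]; scene -12 78 [-0.0073  0.0248]; scene -6 76 [0.0028 0.0281]; scene 0 57 [0.0103 0.0295]; scene 6 51 [0.0165 0.0318]; scene 12 39 [0.0197 0.0314]; scene 18 43 [0.02   0.0326]; scene 24 40 [0.0196 0.0324]; 
ring 622 [ 0.66588273 -0.15761264  0.13700483] [-0.49440825  0.26793415  0.82690494]
ring 3699 [ 0.65555229 -0.16867904  0.13322696] [ 0.49557692 -0.25723911 -0.82959723]
```

View pics/c5.png

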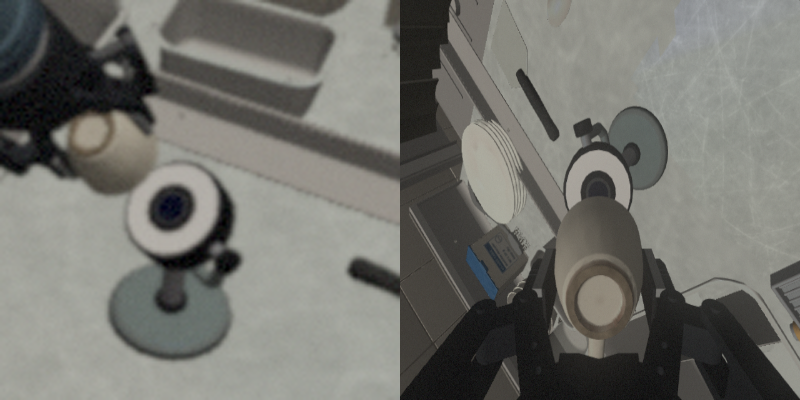

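The picture shows the mug held in the air, facing the ring squarely, with the ring in line behind it at (600,190). The ring normal measured again agrees within about 1°. I'll let it settle, then hand in.

Call:
jog_arm(
  linear=[
    [0.001, 0, 0],
    [0.001, 0, 0],
    [0.001, 0, 0],
    [0.001, 0, 0],
    [0.001, 0, 0],
  ],
  angular=[
    [0, 0, 0],
    [0, 0, 0],
    [0, 0, 0],
    [0, 0, 0],
    [0, 0, 0],
  ],
  claw=[1, 1, 1, 1, 1],
)

```text
clock: 11.72
tcp_pos: [0.6012, -0.1218, 0.2444]
eef_rot: [[-0.669, -0.555, 0.494], [-0.723, 0.64, -0.261], [-0.171, -0.531, -0.83]]
contact_force: [0.1, -0.0, 0.0]
opening: 0.0574
grip_force: 63.7
```

```bash
python3 -c "
from h import *
go(L+.131*n,minrot()); print(ctrl.hand_in())"
```

```text
lin [0.0002, -0.0015, 0.0001] ang [0.04, -0.08, 0.0] t 11.72 tcp [ 0.6012 -0.1218  0.2444] f [ 0.1 -0.   0. ] joints [-0.24  0.04 -0.55  0.4  -0.14 -1.05]
the job is handed in; nothing more can be done
None
```

I handed the job in at 11.7 s, with no verdict returned: the mug held the star fully down for about 2.7 s, and is now held still, mouth squarely facing the lens, its rim about 10 cm away.

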